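Shut and latch the organizer

TASK

Push the sliding lid of the clear two-tier organizer fully shut with your fingertips, then push the steel latch lever at its end over past its middle, so that it snaps down towards the lid and stays there, locking it. The organizer is only pushed on, not lifted, tipped or shoved out of its place, and the small things around it are left as they stand.

Things in the scene. Friction and masses are not known exactly. Their poses are not given: they have to be found in the camera images.
- organizer: Loose two-tier clear plastic organizer full of hardware, about 2.5 kg, 130 mm (its x) by 200 mm (its y), upright; side rails on top end 118 mm up. Origin: centre of its underside; z up. The lid slides along its y, shutting towards +y; the latch lever stands at its +y end. It slides on the shelf if shoved with about 10 N or more.
- lid (a joint): Clear sliding lid (plate 116 x 165 mm, 4 mm thick, top 112 mm above the shelf). Value in m: 0 = fully shut, 0.085 = open as far as it goes, moved towards the organizer's -y. It starts 0.035 to 0.08 open, stays where it is left and takes about 2 N to slide. Count it as shut below 0.004.
- lid_lip (a point): On the lid: middle of the outer (-y) face of the upright white finger lip across the lid's -y end. The lip is 112 mm wide (organizer x), 6 mm thick, from 108 to 132 mm above the shelf; this point is 124 mm up. Push this face straight towards organizer +y to shut the lid; the bystanders outside it are all below 80 mm. Axes: the organizer's.
- latch_lever (a joint): Steel over-centre lever, axis along organizer x. rad: 0 = open, leaning 26 deg outward (+y); 0.45 upright; 0.7 dead centre; 1.55 = locked, leaning 63 deg inward (-y) over the lid, its tooth hooked behind a rib on the lid. A spring throws it to the nearer end: past about 0.75 it snaps over by itself. Takes 3 to 5 N at the tip. If the lid is over 5 mm open the tooth strikes the rib.
- lever_pivot (a point): The lever's pivot, on the organizer, 128 mm above the shelf, at x = 0, y = +82 mm of the organizer. Its bracket reaches to 136 mm above the shelf. The axes are the organizer's.
- lever_tip (a point): Middle of the cross bar (10 mm thick, 36 mm wide along organizer x) at the lever's free end, 73 mm from the pivot; below it the lever is a flat bar 22 mm wide, 6 mm thick. Open: 32 mm outward (+y) of the pivot and 194 mm above the shelf; upright: 201 mm above the shelf. Turns with the lever.
- socket_end: Bystander: standing steel lug wrench socket end, 34 mm across, 74 mm tall. Origin: centre of its underside.
- hub_cover: Bystander: red hard silicone hub cover, low dome 72 mm across, 28 mm tall. Origin: centre of its underside.
- clip_hanger: Bystander: stainless spring clip hanger lying flat, about 80 x 60 mm, 10 mm high. Origin: underside, middle of its bar.
- coaster: Bystander: round oak coaster, 80 mm across, 9 mm thick. Origin: centre of its underside.
- jar: Bystander: small glass jar with a steel cap, 48 mm across, 68 mm tall. Origin: centre of its underside.
- collar: Bystander: dark steel collar, 44 mm across, 24 mm bore, 26 mm tall. Origin: centre of its underside.

How it is judged:
By the outcome, as a careful person would: the job done as asked, in the order asked, and still so for the second after the job is handed in, with the robot touching nothing.
It also fails if it takes over 48 s, if anything falls off the work surface, if the arm or the gripper's body presses on something with over 40 N, if the wrist force passes 120 N, or if a joint passes its speed limit or range.

ROBOT

A 7-joint arm with a two-finger parallel gripper is mounted at the origin on the work surface. World frame = base frame: x ahead of the robot, y to its left, z up, the work surface at z = 0. Lengths are in m, angles in rad, forces in N, time in s.
With the tool pointing down it reaches from about 0.375 to 0.925 m from the base axis. Payload 3.1 kg.
Tool frame: the origin (TCP) lies between the finger pads; the fingertips stand 19 mm ahead of it and the grasp point (between the pads) is the TCP; z points along the fingers, y is the direction in which the jaws open and shut (so a half turn about z gives the same grasp; the last joint's range is limited). The gripper opens to 85 mm and grips with 20 to 120 N. Pads are 22 mm wide; open, the fingers measure 114 mm over their backs; the gripper's body (76 mm by 85 mm) begins 54 mm behind the grasp point. The pads swing forward as they close: fully open they stand 13 mm farther back than shut.
Start: joints at [-1.408, 0.383, 0.044, 1.598, -0.018, 1.161, -0.05], TCP at [0.168, 0.628, 0.25] pointing down, gripper open.
Joint ranges: [-2.61, 2.61], [-0.41, 2.15], [-1.48, 1.57], [0, 2.5], [-1.57, 4.71], [0.05, 1.97], [-2.85, 2.85]. Speed limits (rad/s): [2.79, 2.79, 3.14, 3.14, 3.14, 3.14, 3.14].

INTERFACE

Orientations are given as a unit quaternion [x, y, z, w].
In Python, from bench import move_ptp, movel, move_j, move_gripper, pause, inverse_kinematics, read_camera, camera_params, MotionError, sign_off, look_for, tip_of, read_time_s, read_qpos, read_joint_vel, read_effort, read_eef_pos, read_tcp_rot, read_ft_force, read_ft_torque, read_finger_gap gives the robot as it stands. Calls block until the motion is done:
- move_ptp(position, orientation): joint-space move of the TCP to a pose.
- movel(position, orientation=None, speed=0.15): straight line of the TCP; orientation=None keeps the orientation; speed is the mean speed in m/s.
- move_j(angles): joint-space move.
- move_gripper(opening, effort=None): finger opening in m; effort is the grip in N (None keeps the last); returns when the fingers have stopped.
- pause(seconds).
- inverse_kinematics(position, orientation): joint angles nearest the present ones, or None.
- read_camera(name): name is "side" or "top"; returns the picture (480x640x3 uint8, red, green, blue); there is no depth.
- camera_params(name): a dict with "K" (3x3 intrinsics, pixels), "camera_from_world" (4x4, takes a point from world to camera coordinates). Camera axes: x right, y down, z forward; pixel columns grow to the right and rows downward; lengths in m; the calibration is good to about 2 mm. A picture is of the moment at which its call begins. camera_params takes no time and is no camera call.
A pose or a line that the arm cannot do raises MotionError and nothing moves.
- sign_off(): hands the job in, once; it reports no verdict.
Trained networks look in the newest picture that a camera, given by its name, has taken for a name from the list of things; names that differ only in an ending like _2 or _b are one class to them, and where a whole thing is asked for, a point or a joint stands for the part that bears it (a point fixed in the world has none). Each returns a list of dicts, best first, with "confidence" (0 to 1); they miss things now and then, are a little off and sometimes report something else, mostly with a low value. They report only what shows in the picture. A call takes as long as a camera call.
- look_for(camera, name): "at" ([column, row] in pixels, amid what is visible of it).
- tip_of(camera, name): "at" ([column, row] in pixels: a listed point, or the origin of a listed thing).
Readings, each from a call of its own:
- read_time_s(): time.
- read_qpos(): joint angles.
- read_joint_vel(): joint speeds.
- read_effort(): joint torques, N m.
- read_eef_pos(): TCP position.
- read_tcp_rot(): TCP orientation.
- read_ft_force(): force on the tool from outside, world axes, zero at the start.
- read_ft_torque(): the same for the moment, N m.
- read_finger_gap(): finger opening in m.
Only numpy, scipy, OpenCV 4.12 (cv2) and the standard library are available. Lean on these libraries where they do the work, as an engineer would, in place of code of your own. Each camera call takes 0.05 s, during which the arm holds its last target.

## Working session

There is one attempt and no reset: what is moved stays moved. The work goes in short steps, each a Python script; the robot and the scene stay as the last script left them, time stands still between calls to the robot, and variables do not carry over. Pictures are saved under pics/ and viewed, and the job is handed in when it is done.

```bash
mkdir -p pics; ls; python3 - <<'E'
from bench import *
import cv2,json
for c in ("side","top"):
    im=read_camera(c); cv2.imwrite(f"pics/{c}0.png",im[:,:,::-1])
    p=camera_params(c); print(c,p)
    for n in ("organizer","lid_lip","lever_pivot","lever_tip","socket_end","hub_cover","clip_hanger","coaster","jar","collar"):
        print(n,[(d["at"],round(d["confidence"],2)) for d in tip_of(c,n)][:3])
print(read_time_s(),read_tcp_rot(),read_eef_pos())
E
```

```text
pics
side {'K': array([[561.29175405,   0.        , 318.61914638],
       [  0.        , 561.29175405, 235.20090323],
       [  0.        ,   0.        ,   1.        ]]), 'camera_from_world': array([[ 0.86053437, -0.50886394,  0.02319678, -0.451194  ],
       [-0.30786303, -0.55582456, -0.7721913 ,  0.31127101],
       [ 0.40583365,  0.65735573, -0.63496654,  0.61926903],
       [ 0.        ,  0.        ,  0.        ,  1.        ]])}
organizer [([302.6, 292.8], 0.95)]
lid_lip [([340.8, 314.5], 0.61)]
lever_pivot [([289.7, 199.9], 0.79)]
lever_tip [([281.0, 153.9], 0.64)]
socket_end [([208.4, 282.2], 0.64)]
hub_cover [([343.6, 383.3], 0.58)]
clip_hanger []
coaster [([401.8, 308.4], 0.58)]
jar [([361.4, 265.2], 0.86)]
collar [([235.4, 345.5], 0.59)]
top {'K': array([[444.90872285,   0.        , 315.66637605],
       [  0.        , 444.90872285, 244.20161496],
       [  0.        ,   0.        ,   1.        ]]), 'camera_from_world': array([[ 0.01989088, -0.99898715,  0.04036123,  0.01869042],
       [-0.99305272, -0.02442332, -0.11510774,  0.55362531],
       [ 0.1159769 , -0.03779124, -0.99253271,  0.70198298],
       [ 0.        ,  0.        ,  0.        ,  1.        ]])}
organizer [([287.0, 251.0], 0.65), ([386.5, 270.6], 0.56), ([183.5, 221.1], 0.29)]
lid_lip [([396.5, 270.2], 0.73)]
lever_pivot [([228.1, 227.1], 0.83), ([193.4, 209.9], 0.58)]
lever_tip [([193.4, 211.7], 0.75)]
socket_end [([222.8, 323.1], 0.85)]
hub_cover [([382.4, 267.4], 0.63)]
clip_hanger [([181.6, 222.6], 0.64)]
coaster [([343.4, 189.1], 0.56)]
jar [([272.8, 175.2], 0.56), ([194.6, 210.5], 0.29), ([392.9, 270.7], 0.16)]
collar [([305.4, 330.2], 0.59), ([285.4, 252.3], 0.18)]
1.1 [ 1.30017252e-01  9.91511731e-01  1.84896793e-05 -2.32007750e-05] [0.16757943 0.62803772 0.25029127]
```

View pics/side0.png

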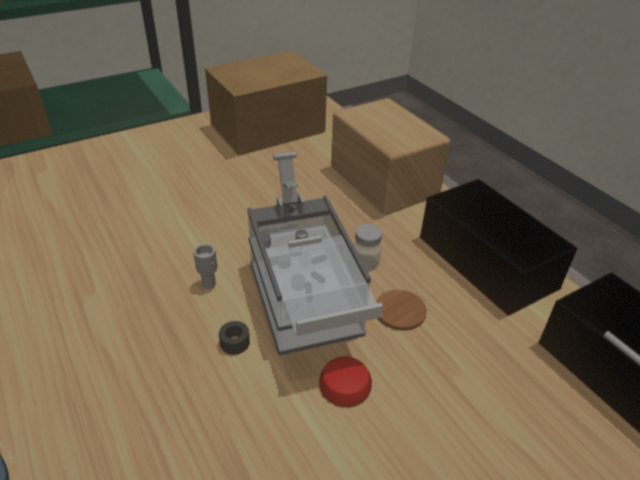

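View pics/top0.png

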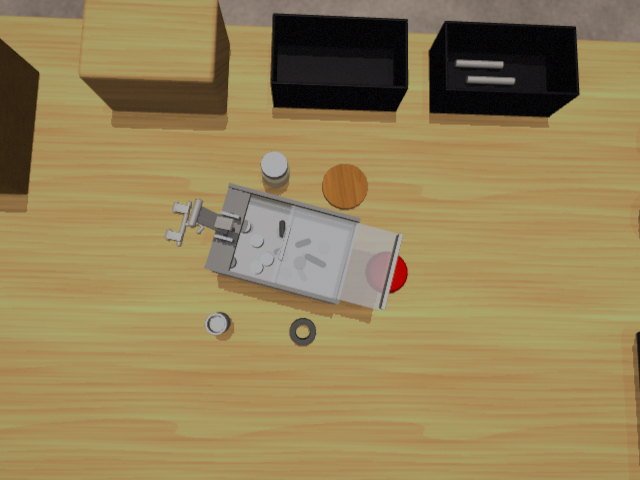

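The side view shows the organizer with its white lip running (298,325)–(381,310) and the lever standing at (287,155)–(290,200). In the top view the lip is about (400,236)–(383,305), with the lever bar on the left near (194,211). The hub cover is under the lid overhang at (386,271). Next I'll fit the pose.

```bash
cat > h.py <<'E'
import numpy as np, cv2
from bench import *
from scipy.optimize import least_squares
from scipy.spatial.transform import Rotation as R
P={c:camera_params(c) for c in("side","top")}
def proj(c,p):
    T=P[c]["camera_from_world"]; q=P[c]["K"]@(T[:3,:3]@np.asarray(p,float)+T[:3,3]); return q[:2]/q[2]
def ray_z(c,px,z):
    T=P[c]["camera_from_world"]; C=-T[:3,:3].T@T[:3,3]
    d=T[:3,:3].T@np.linalg.inv(P[c]["K"])@[px[0],px[1],1]
    return C+d*(z-C[2])/d[2]
def o2w(pose,p):
    x,y,t=pose[:3]; c,s=np.cos(t),np.sin(t)
    return np.array([x+c*p[0]-s*p[1],y+s*p[0]+c*p[1],p[2]])
def tipy(phi): # lever angle -> (y,z) in organizer
    a=phi-0.45; return np.array([0,0.082-0.073*np.sin(a),0.128+0.073*np.cos(a)])
E
python3 - <<'E'
from h import *
obs=[("top","lid_lip",(396.5,270.2)),("side","lid_lip",(340.8,314.5)),("top","lever_pivot",(228.1,227.1)),("side","lever_pivot",(289.7,199.9)),
("top","lever_tip",(193.4,211.7)),("side","lever_tip",(281,153.9)),("top","organizer",(287,251)),("side","organizer",(302.6,292.8))]
# lid: closed lip face at y=Y0-d ; estimate lip y as L
def loc(n,v):
    return {"lid_lip":np.array([0,v[3],.124]),"lever_pivot":np.array([0,.082,.128]),"lever_tip":tipy(0),"organizer":np.zeros(3)}[n]
f=lambda v:np.concatenate([proj(c,o2w(v,loc(n,v)))-px for c,n,px in obs])
for t0 in(0,1.3,3):
    s=least_squares(f,[.55,.05,t0,-.15],loss="soft_l1",f_scale=3); print(s.x,s.cost)
    
v=min((least_squares(f,[.55,.05,t0,-.15],loss="soft_l1",f_scale=3) for t0 in(0,1.3,3)),key=lambda s:s.cost).x
for (c,n,px),r in zip(obs,f(v).reshape(-1,2)): print(c,n,r.round(1))
np.save("v.npy",v)
for c in("side","top"):
    im=cv2.imread(f"pics/{c}0.png")
    def L(a,b,col): cv2.line(im,*[tuple(int(round(k)) for k in proj(c,o2w(v,p))) for p in(a,b)],col,1)
    for z in(0,.118):
        q=[(-.065,-.1,z),(.065,-.1,z),(.065,.1,z),(-.065,.1,z)]
        for i in range(4): L(q[i],q[(i+1)%4],(0,255,0))
    for z in(.108,.132): L((-.056,v[3],z),(.056,v[3],z),(255,0,0))
    L((0,.082,.128),tipy(0),(0,0,255)); t=tipy(0); L(t-[.018,0,0],t+[.018,0,0],(0,0,255))
    cv2.imwrite(f"pics/{c}1.png",im)
for n,c,px,z in[("hub","top",(386,270),.028),("jar","top",(275,162),.068),("sock","top",(218,323),.074),("clip","top",(181.6,222.6),0)]: print(n,ray_z(c,px,z))
print(ray_z("top",(179,208),0))
E
```

```text
[ 0.54521899  0.08331739 -0.22834435 -0.16572292] 24.850040204193853
[ 0.54521899  0.08331739 -0.22834435 -0.16572292] 24.85004020419366
[0.58371167 0.2432617  2.9093174  0.33023323] 854.5914015641041
top lid_lip [-3.2 -0.3]
side lid_lip [0.7 3.6]
top lever_pivot [-2.2 -0.4]
side lever_pivot [-0.7  2. ]
top lever_tip [0.2 0.9]
side lever_tip [2.1 1.3]
top organizer [-2.7 -0.9]
side organizer [0.7 3.3]
hub [ 0.51334735 -0.08656523  0.028     ]
jar [0.67916099 0.09989472 0.068     ]
sock [0.42486184 0.17762716 0.074     ]
clip [0.58828672 0.25978776 0.        ]
[0.61349356 0.26556955 0.        ]
```

```bash
python3 -c "
import cv2
a=cv2.imread('pics/side1.png')[130:420,180:460];b=cv2.imread('pics/top1.png')[140:350,150:430]
cv2.imwrite('pics/s2.png',cv2.resize(a,None,fx=2,fy=2,interpolation=2));cv2.imwrite('pics/t2.png',cv2.resize(b,None,fx=2.8,fy=2.8,interpolation=2))"
```

```text
(no output)
```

View pics/s2.png

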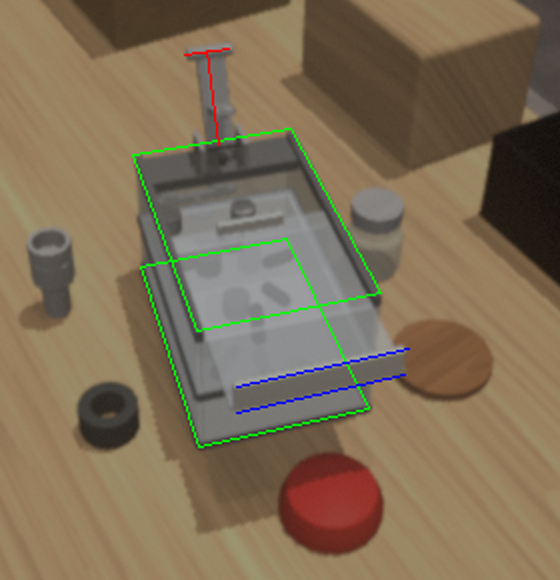

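View pics/t2.png

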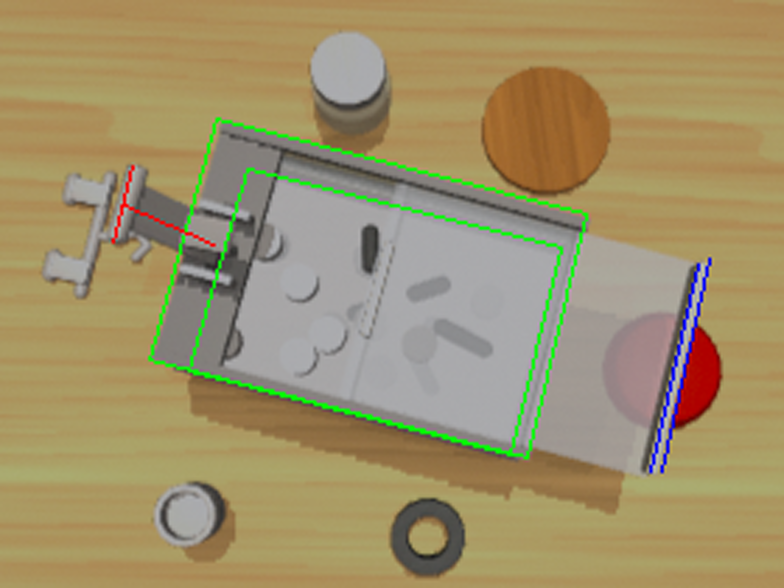

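The overlay fits within 2–3 px: organizer at (0.545, 0.083), yaw −0.228, lip face at organizer y ≈ −0.166. Next I close the fingers and approach outside the lip.

```bash
cat >> h.py <<'E'
def quat(yaw_y): # tool down, tool y at this world yaw
    a=(yaw_y+np.pi/2)/2; return np.array([np.cos(a),np.sin(a),0,0])
import os
if os.path.exists("v.npy"):
    v=np.load("v.npy"); ydir=np.array([-np.sin(v[2]),np.cos(v[2]),0])
def fy(): return float(np.dot(read_ft_force(),ydir))
def orgy(): # TCP in organizer frame
    p=np.array(read_eef_pos())-[v[0],v[1],0]; c,s=np.cos(v[2]),np.sin(v[2]); return np.array([c*p[0]+s*p[1],-s*p[0]+c*p[1],p[2]])
E
python3 - <<'E'
from h import *
p=o2w(v,[0,-.197,.30])
best=None
for y in(v[2],v[2]+np.pi):
    q=quat(y); j=inverse_kinematics(p,q); print(y,q,j,R.from_quat(q).as_matrix()[:,1])
    j2=inverse_kinematics(o2w(v,[0,.16,.2]),q); print(j2)
E
```

```text
-0.2283443540426551 [0.78305976 0.62194647 0.         0.        ] [-1.02752957  0.14453188  1.2749082   1.90571573 -0.14852074  1.19723892
  0.07064567] [ 0.97404251 -0.22636516  0.        ]
[-0.95839512  0.45084734  0.6451181   1.72270653 -0.30335217  1.06973598
 -0.44214739]
2.913248299547138 [-0.62194647  0.78305976  0.          0.        ] [-1.13550495  0.38294124  1.54802151  1.90690167 -0.40437825  1.25143803
 -2.82563571] [-0.97404251  0.22636516  0.        ]
[-0.5611391   0.39055741  0.13150831  1.70296779 -0.05752319  1.05182423
  2.50237049]
```

```bash
python3 - <<'E'
from h import *
q=quat(v[2]); np.save("q.npy",q)
move_gripper(0.0,20)
p=np.array(read_eef_pos()); movel([p[0]+.05,p[1]-.02,.33],speed=.2)
move_ptp(o2w(v,[0,-.20,.32]),q)
print(read_time_s(),orgy(),read_ft_force(),read_finger_gap(),read_qpos())
movel(o2w(v,[0,-.20,.126]),q,speed=.12)
print(read_time_s(),orgy(),read_ft_force())
for c in("side","top"): cv2.imwrite(f"pics/{c}3.png",read_camera(c)[:,:,::-1])
E
```

```text
5.225 [ 1.76223667e-04 -1.98568336e-01  3.20020113e-01] [-0.68284609 -0.36176827 -0.0871768 ] -0.00016508046827514534 [-0.9251734   0.07168879  1.12667676  1.8771895  -0.06841119  1.23420341
 -0.00266857]
6.9917 [ 0.00065387 -0.199942    0.12669121] [0.35170291 0.54952587 0.10648149]
```

View pics/side3.png

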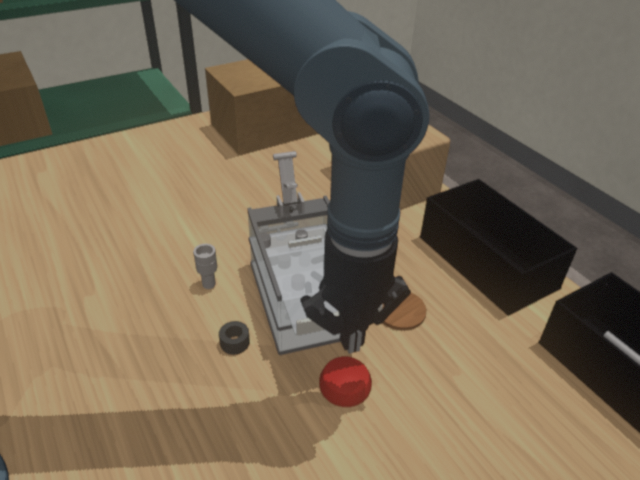

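View pics/top3.png

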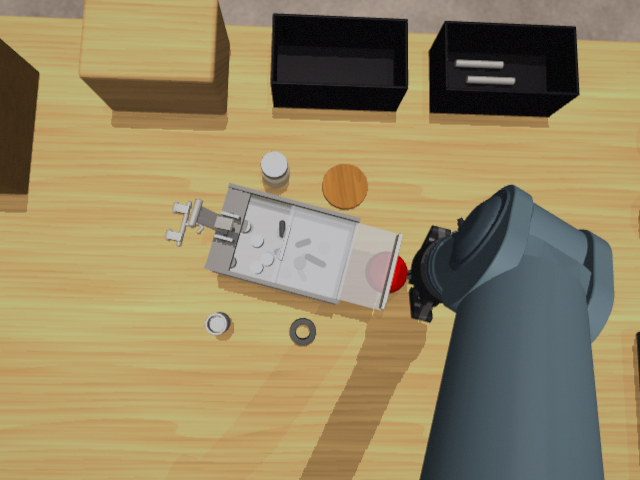

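The fingers are just outside the lip (top view, tool at about (412,275), lip at (392,270)) and clear of everything. Now I advance in short steps with a force check.

```bash
python3 - <<'E'
from h import *
q=np.load("q.npy"); y=-.20; z=.126
while y<-.085:
    y+=.004 if y<-.125 else .002
    movel(o2w(v,[0,y,z]),q,speed=.04)
    f=fy(); 
    print(round(y,4),round(orgy()[1],4),round(f,2),round(read_time_s(),2))
    if f<-5:
        pause(.1); f=fy(); print("again",f)
        if f<-5: break
for c in("side","top"): cv2.imwrite(f"pics/{c}4.png",read_camera(c)[:,:,::-1])
E
```

```text
-0.196 -0.1953 0.47 7.34
-0.192 -0.1915 0.67 7.59
-0.188 -0.1876 -0.01 7.84
-0.184 -0.1836 -1.24 8.09
-0.18 -0.1796 0.11 8.34
-0.176 -0.1757 -0.16 8.59
-0.172 -0.1718 0.6 8.84
-0.168 -0.1676 -0.19 9.09
-0.164 -0.1634 -0.9 9.34
-0.16 -0.1594 0.33 9.59
-0.156 -0.1554 1.2 9.84
-0.152 -0.1514 -0.46 10.09
-0.148 -0.1474 -0.74 10.34
-0.144 -0.1434 0.27 10.59
-0.14 -0.1394 -1.24 10.84
-0.136 -0.1354 -0.38 11.09
-0.132 -0.1314 -0.22 11.34
-0.128 -0.1274 -0.47 11.59
-0.124 -0.1234 0.28 11.84
-0.122 -0.1218 -0.36 12.09
-0.12 -0.1199 -1.45 12.34
-0.118 -0.1183 -1.8 12.59
-0.116 -0.1183 -4.48 12.84
-0.114 -0.1182 -8.07 13.09
again -8.470590451136813
```

```bash
python3 - <<'E'
from h import *
q=np.load("q.npy")
movel(o2w(v,[0,-.135,.126]),q,speed=.1)
movel(o2w(v,[0,-.15,.27]),q,speed=.2)
move_ptp(o2w(v,[.20,-.10,.29]),q) if inverse_kinematics(o2w(v,[.20,-.10,.29]),q) is not None else print("no")
for c in("side","top"):
    cv2.imwrite(f"pics/{c}5.png",read_camera(c)[:,:,::-1])
    for n in("lid_lip","lever_pivot","lever_tip","organizer"): print(c,n,[(d["at"],round(d["confidence"],2)) for d in tip_of(c,n)][:2])
print(read_time_s(),fy(), proj("side",o2w(v,[0,-.107,.124])),proj("top",o2w(v,[0,-.107,.124])))
E
python3 -c "
import cv2
a=cv2.imread('pics/side5.png')[130:420,180:460];b=cv2.imread('pics/top5.png')[140:350,150:430]
cv2.imwrite('pics/s5.png',cv2.resize(a,None,fx=2,fy=2,interpolation=2));cv2.imwrite('pics/t5.png',cv2.resize(b,None,fx=2.8,fy=2.8,interpolation=2))"
```

```text
side lid_lip [([325.0, 285.1], 0.72), ([345.7, 385.3], 0.18)]
side lever_pivot [([287.4, 203.6], 0.69)]
side lever_tip [([283.2, 152.7], 0.79)]
side organizer [([301.8, 293.9], 0.89)]
top lid_lip []
top lever_pivot []
top lever_tip []
top organizer []
15.8667 -0.14646485699160378 [326.72182106 285.94695317] [353.85329078 259.82890296]
```

View pics/s5.png

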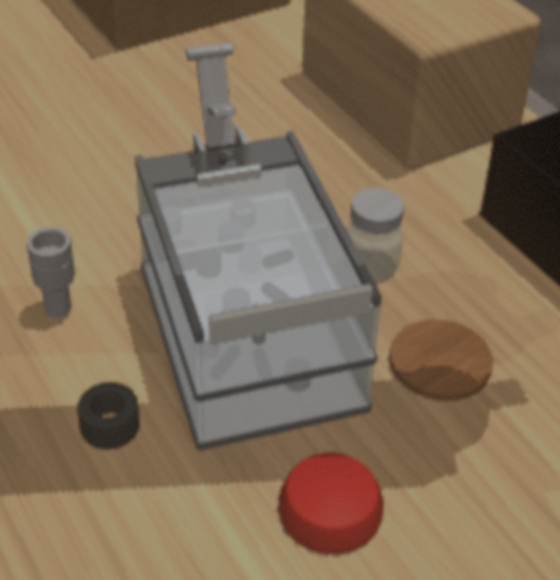

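View pics/t5.png

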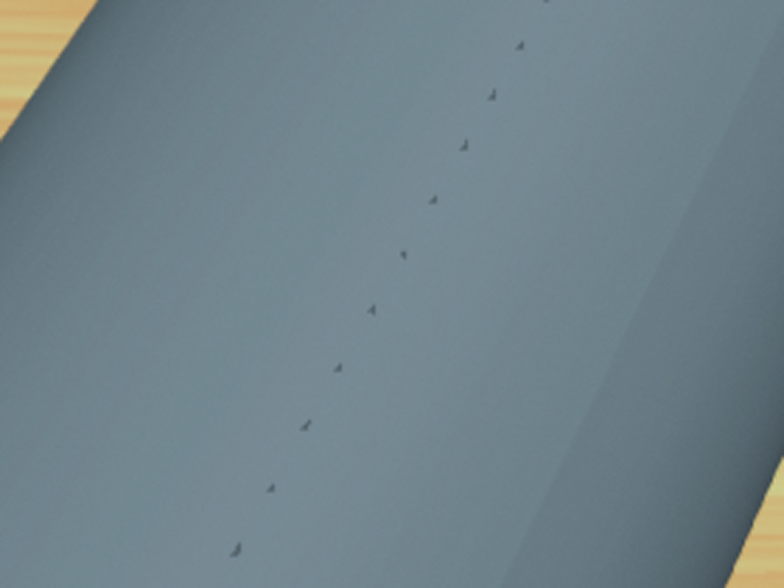

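The side view shows the lid home: rib at the lever bracket, (230,175) in the crop, and the lip inside the organizer's front edge. The base corners (200,445) and (370,408) are unmoved. Now the lever.

```bash
python3 - <<'E'
from h import *
q=np.load("q.npy")
move_ptp(o2w(v,[0,.17,.29]),q)
print(read_time_s(),orgy(),fy())
movel(o2w(v,[0,.165,.199]),q,speed=.12)
print(read_time_s(),orgy(),fy())
y=.165;bad=0
while y>.066:
    y-=.005
    movel(o2w(v,[0,y,.199]),q,speed=.04)
    f=fy(); print(round(y,4),orgy().round(4),round(f,2),round(read_time_s(),2))
    if f>8: 
        pause(.1); f=fy(); print("again",f)
        if f>8: break
cv2.imwrite(f"pics/side6.png",read_camera("side")[:,:,::-1])
E
```

```text
17.1333 [0.00118751 0.16821328 0.29039879] 0.7458518454070314
18.0417 [0.00072528 0.16512044 0.19981982] -0.3179630735414629
0.16 [0.0005 0.1596 0.1998] -0.07 18.32
0.155 [1.000e-04 1.545e-01 1.991e-01] -0.17 18.59
0.15 [1.000e-04 1.495e-01 1.990e-01] 0.05 18.87
0.145 [1.000e-04 1.445e-01 1.991e-01] 0.36 19.14
0.14 [1.000e-04 1.395e-01 1.991e-01] 0.39 19.42
0.135 [1.000e-04 1.345e-01 1.990e-01] 0.55 19.69
0.13 [1.000e-04 1.295e-01 1.991e-01] -0.22 19.97
0.125 [-0.0002  0.126   0.1992] 2.34 20.24
0.12 [0.0003 0.1206 0.1996] 2.57 20.52
0.115 [0.0003 0.1141 0.199 ] 2.47 20.79
0.11 [0.     0.1089 0.1988] 1.66 21.07
0.105 [-1.000e-04  1.040e-01  1.988e-01] 1.92 21.34
0.1 [-0.0002  0.0991  0.1988] 0.89 21.62
0.095 [-1.000e-04  9.410e-02  1.989e-01] 1.45 21.89
0.09 [-1.000e-04  8.920e-02  1.988e-01] 0.56 22.17
0.085 [1.00e-04 8.42e-02 1.99e-01] 0.42 22.44
0.08 [1.000e-04 7.920e-02 1.991e-01] 0.7 22.72
0.075 [1.000e-04 7.440e-02 1.991e-01] -0.45 22.99
0.07 [1.00e-04 6.95e-02 1.99e-01] -0.54 23.27
0.065 [0.     0.0645 0.199 ] 0.68 23.54
```

View pics/side6.png

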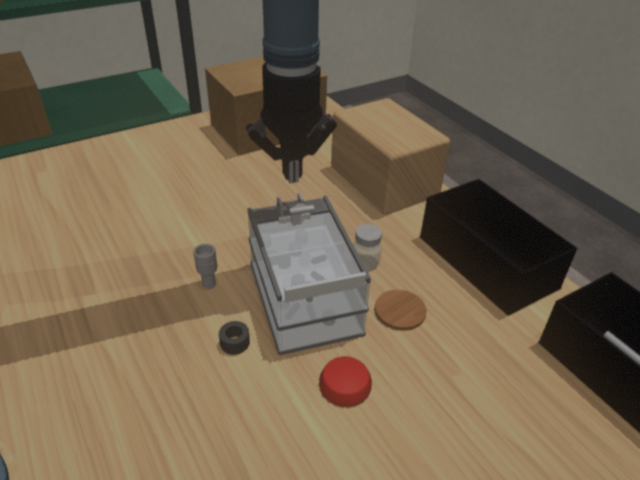

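The lever no longer stands up and a bar shows near (300,210), so I'll retreat up and away and check both views.

```bash
python3 - <<'E'
from h import *
q=np.load("q.npy")
movel(o2w(v,[0,.075,.30]),q,speed=.2)
move_ptp(o2w(v,[0,.33,.30]),q)
for c in("side","top"):
    cv2.imwrite(f"pics/{c}7.png",read_camera(c)[:,:,::-1])
    for n in("lid_lip","lever_pivot","lever_tip","organizer"): print(c,n,[(d["at"],round(d["confidence"],2)) for d in tip_of(c,n)][:2])
    print("expected tip locked",proj(c,o2w(v,tipy(1.55))),"open",proj(c,o2w(v,tipy(0))),"lip",proj(c,o2w(v,[0,-.106,.124])))
print(read_time_s(),read_ft_force())
E
python3 -c "
import cv2
a=cv2.imread('pics/side7.png')[130:420,180:460];b=cv2.imread('pics/top7.png')[140:350,150:430]
cv2.imwrite('pics/s7.png',cv2.resize(a,None,fx=2,fy=2,interpolation=2));cv2.imwrite('pics/t7.png',cv2.resize(b,None,fx=2.8,fy=2.8,interpolation=2))
a=cv2.imread('pics/top0.png');b=cv2.imread('pics/top7.png')"
```

```text
side lid_lip [([326.5, 284.1], 0.83), ([300.1, 296.0], 0.37)]
side lever_pivot [([288.3, 203.1], 0.64), ([212.2, 282.8], 0.18)]
side lever_tip [([300.5, 208.1], 0.93)]
side organizer [([302.1, 294.6], 0.66)]
expected tip locked [300.65902252 208.95957609] open [283.10048148 155.16234672] lip [326.48526923 285.43251266]
top lid_lip [([355.6, 263.1], 0.79)]
top lever_pivot [([223.4, 228.3], 0.78)]
top lever_tip [([267.2, 235.4], 0.91), ([276.9, 176.5], 0.66)]
top organizer [([283.9, 250.5], 0.73)]
expected tip locked [268.65805027 234.89107731] open [193.55576985 212.57513021] lip [353.18072941 259.65638432]
25.75 [ 0.17776505 -0.59887275 -0.18883519]
```

View pics/s7.png

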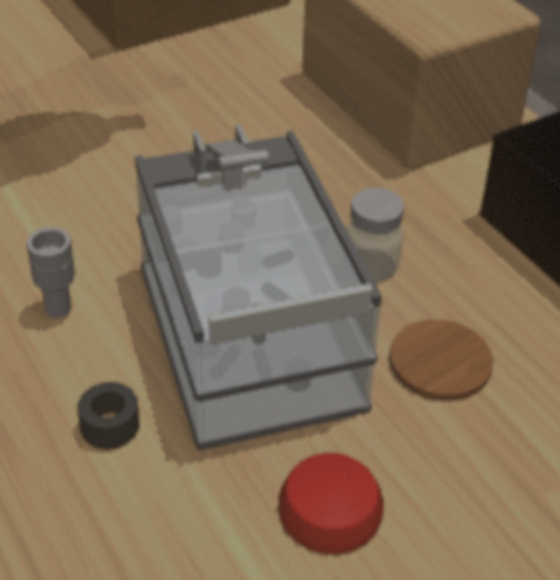

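View pics/t7.png

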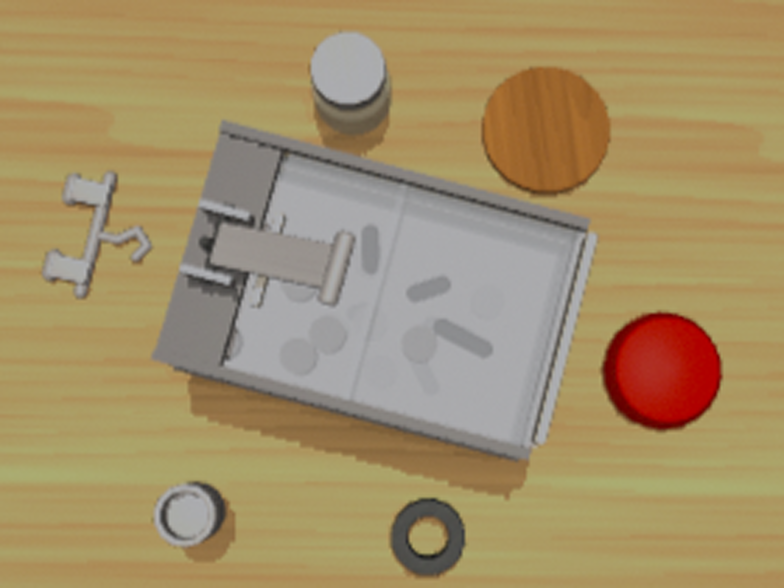

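Both views show the lever locked down: its tip is at (300.5,208) in side and (267,235) in top, within 2 px of the predicted locked position. The lip is flush, and the organizer and bystanders are where they were.

```bash
python3 - <<'E'
from h import *
pause(.3); print(read_time_s(),read_ft_force()); sign_off()
E
```

```text
26.05 [-0.51342741  0.44979894 -0.87531013]
the job is handed in; nothing more can be done
```

I pushed the lid shut with closed fingertips, then pushed the latch lever past its middle. It snapped down over the lid and locked. I handed the job in at 26 s of the 48 s, with the arm clear of everything.

- **Lid:** I pushed the lip until it stopped moving, with force rising to about 8.5 N. That is below the 10 N at which the organizer slides. The lip then sat where the pose fit put it for shut, to about 2 px in the side view and 4 px in the top view. I did not measure the last millimetres of the gap directly.
- **Lever:** It took about 2.5 N at the most. Afterwards its tip was within 2 px of the predicted locked position in both cameras.
- **Organizer and small things:** None showed visible movement between the first and last pictures.
- **Checks that failed or disagreed:** The top camera was blocked by the arm right after the lid push, so that check used the side view alone. In the first top picture the clip hanger was found with only moderate confidence, and the networks gave a few low-confidence stray reports that I ignored.

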